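Trip test of the medicine fridge's safety switch, then onto the protected feed

ROBOT

A 6-joint arm with a two-finger parallel gripper is mounted at the origin on the work surface. World frame = base frame: x ahead of the robot, y to its left, z up, the work surface at z = 0. Lengths are in m, angles in rad, forces in N, time in s.
With the tool pointing down it reaches from about 0.2 to 0.875 m from the base axis. Payload 3.4 kg.
Tool frame: the origin (TCP) lies midway between the tips of the shut fingers; the grasp point (between the pads) lies robot.pinch_z behind it (robot.pinch_z is the distance from the TCP to the grasp point, in m); z points along the fingers, y is the line along which they close (so a half turn about z gives the same grasp; the last joint's range is limited). The gripper opens to 94 mm and grips with 3 to 60 N. Pads are 16 mm wide; open, the fingers measure 119 mm over their backs; the gripper's body (75 mm by 177 mm) begins 78 mm behind the grasp point.
Start: joints at [1.006, 0.276, 1.505, -0, 1.361, -0.121], TCP at [0.247, 0.519, 0.205] pointing down, gripper open.
Joint ranges: [-2.89, 2.89], [-0.75, 2.08], [0.22, 2.7], [-1.18, 4.32], [0.11, 2.71], [-2.7, 2.7]. Speed limits (rad/s): [2.57, 2.57, 3.14, 3.14, 3.14, 3.14].

INTERFACE

Orientations are given as a unit quaternion [w, x, y, z].
In Python, from plant import robot gives the robot as it stands.
- The arm moves only by the tool arm_command, never from a script. Its arguments are lists of equal length, an entry for each row: "dr": the turn, a rotation vector about the world's x, y, z in degrees, a list of three; "delta_pos": the shift along the world's x, y, z in m, a list of three; "fingers": the closure, from 0 (fully open) to 1 (shut). In form: {"dr": [[rx, ry, rz], ...], "delta_pos": [[tx, ty, tz], ...], "fingers": [fingers, ...]}. A call has 1 to 10 rows; each row is the pose to reach, as a shift and turn from the pose commanded when the call began; what a row does not reach only later rows make up. A row lasts 1/10 s, in which the tool goes at most 50 mm and 8.59 degrees, less where a joint would pass 70% of its speed; a pose out of reach is approached as far as the arm can. A call with a gripper value outside its range is refused whole. The fingers move at their own pace and stop on an object; the grip force is fixed at half the most. Time passes only in rows, so rows that repeat a pose let the fingers close. It gives the time, the measured TCP pose, the force, the opening and the grip force at its end, in the units of the state.
- robot.sense(): the state, without advancing time (a new reading comes with each control period).
- robot.read_camera(name): name is "side" or "top"; returns the picture (480x640x3 uint8, red, green, blue); there is no depth.
- robot.camera_params(name): a dict with "vfov" (degrees; the focal length in pixels is half the picture's height over the tangent of half this angle, whatever the lens; pixels are square), "cx", "cy" (the principal point, pixels), "rvec" (rotation vector, rad) and "tvec" (3), from world to camera coordinates, as OpenCV has them. Camera axes: x right, y down, z forward; pixel columns grow to the right and rows downward; lengths in m; the calibration is good to about 2 mm. A picture is of the moment at which its call begins. camera_params takes no time and is no camera call.
- robot.hand_in(): hands the job in; it is judged then, once.
The state is a dict: "time": time; "joint_positions": joint angles; "joint_vel": joint speeds; "effort": joint torques, N m; "ee_pos": TCP position; "tool_rot": TCP orientation; "ft_force": force on the tool from outside, world axes, zero at the start; "wrist_torque": the same for the moment, N m; "finger_gap": finger opening in m; "finger_force": force on a finger pad.
Only numpy, scipy, OpenCV 4.12 (cv2) and the standard library are available. Lean on these libraries where they do the work, as an engineer would, in place of code of your own. Each camera call takes 0.05 s, during which the arm holds its last target. There are 200 camera calls.

TASK

Test the medicine fridge's safety switch, the white box with the blue top: press its blue test button so that its red lever drops by itself, then lift that lever back up until it stands fully home by itself. Only after that, put the fridge on the tested feed: lift the black knob of the grey selector box out of its notch at the red end, carry it over the gate and let it down fully into the notch at the green end. Leave the yellow-topped switch and everything else on the bench as it is.

Things in the scene. Friction and masses are not known exactly. Their poses are not given: they have to be found in the camera images.
- fridge_unit: Fridge safety switch: white box with a blue top plate, 140 (x) x 160 (y) x 75 high, fixed to the bench; origin at bench level, box spans x -75 to +65 mm and y -80 to +80 mm in its frame; z up, -x is its front (towards the robot at yaw 0). The red lever works in the plane y = +40 mm, the blue button stands at x = 0, y = -40 mm.
- fridge_button_top (a point): Centre of the top face of the round blue test button, 32 mm diameter, 105 mm above the bench, standing 14 mm proud of its black collar (collar 48 mm diameter); pressed straight down.
- fridge_button (a joint): Travel of the blue button in m: 0 released, 0.008 fully down; a spring pushes back (about 1.5 N at first, 5 N fully down). At about 0.0045 it tips the lever over, which then drops by itself in under a second; the button springs back when let go.
- fridge_lever (a joint): Angle of the fridge lever in rad: 0 = home, standing up, leaning 0.2 rad past vertical to the rear (+x) against its stop; it grows as the lever drops forward (-x) to its lower stop at 1.4 (1.2 rad from vertical). Only its weight (100 g) holds it: past 0.2 it falls forward, under 0.2 it falls home. It cannot stand home while the button is held in.
- fridge_lever_grip (a point): Centre of the lever's red grip, 60 mm from the hinge; grip 20 mm wide along the unit's y, 16 mm thick, 32 mm long along the lever. Home: 131 mm above the bench; dropped: 94 mm above the bench and 21 mm in front of the box's front face, free below.
- fridge_lever_hinge (a point): Point on the lever's hinge axis (which runs along the unit's y), x = -40, y = +40, z = 72 mm in the unit's frame. In the unit's frame the grip is at hinge + 60 mm * (sin(0.2 - q), 0, cos(0.2 - q)) with q the lever's joint value. Two dark cheeks flank the hinge (outer faces 40 mm apart, tops 92 mm above the bench).
- spare_unit: Another circuit's safety switch, like the fridge's but with a yellow top plate and a yellow button (its lever is red as well): leave alone. Same sizes and axes as fridge_unit.
- spare_lever (a joint): Angle of the yellow-topped unit's lever in rad, 0 = up and home; must stay up.
- spare_button (a joint): Travel of the yellow button in m, 0 = released; must not be pressed.
- selector_box: Feed selector: grey box 120 (x) x 160 (y) x 60 high, fixed to the bench, origin at bench level under its centre, z up. On top two steel gate walls along y (at x = +-18 mm, 8 mm thick, tops 90 mm above the bench) with a notch 22 mm wide at y = -40 mm (red end) and another at y = +40 mm (green end).
- selector_knob (a point): Centre of the black knob, upright cylinder 34 mm diameter, 30 mm high, on a stem with a brass cross pin (10 mm diameter) that sits in the notches. Seated: 120 mm above the bench, the knob's underside 15 mm above the wall tops.
- selector_slide (a joint): Position of the knob along the selector box's y in m: 0 = centre of the red notch, 0.080 = centre of the green notch (end stops at -0.006 and 0.086).
- selector_lift (a joint): Height of the knob in m: 0 = pin fully down in a notch, stop at 0.045. The pin clears the gate's ridge above 0.022. The knob (200 g) comes down by its weight.
- red_seat (a point): Where the knob's centre is when seated midway in the red notch.
- green_seat (a point): Where the knob's centre is when seated midway in the green notch.
- pill_bottle: Bystander: small white pill jar with a red cap, 40 dia x 62 high mm; leave in place.
- amber_bottle: Bystander: amber jar with a paper label and a white cap, 44 dia x 75 high mm; leave in place.
- white_tub: Bystander: white tub with blue cap, 80 dia x 110 high mm; leave in place.
- green_bottle: Bystander: green jar with a paper label and a black cap, 60 dia x 90 high mm; leave in place.
- carton_a: Bystander: white carton with a blue band, 50 x 90 x 45 high mm; leave in place.
- carton_b: Bystander: flat green carton with a white band, 45 x 100 x 22 high mm; leave in place.
- screwdriver: Bystander: screwdriver lying down, 160 long mm; leave in place.
Things that resemble listed ones, but are neither listed nor needed, are in the scene too. Leave any orange or purple look-alike of the fridge_unit alone.

How it is judged:
By the outcome, as a careful person would: the job done as asked, in the order asked, and still so for the second after the job is handed in, with the robot touching nothing.
It also fails if it takes over 64 s, if anything falls off the work surface, if the arm or the gripper's body presses on something with over 40 N, if the wrist force passes 120 N, or if a joint passes its speed limit or range.

## Working session

There is one attempt and no reset: what is moved stays moved. The work goes in short steps, Python scripts to look and compute and a tool call to move; the robot and the scene stay as the last step left them, time stands still between calls to the robot, and variables do not carry over. Pictures are saved under pics/ and viewed, at most 10 in all, crops included, and the job is handed in when it is done.

Besides the shell and the picture viewer there is one more tool, called after "Request:" as name(argument=value, ...) on one line, values as JSON. arm_command: Moves the arm, as the interface text tells. Its arguments: {"type":"object","properties":{"dr":{"type":"array"},"delta_pos":{"type":"array"},"fingers":{"type":"array"}},"required":["dr","delta_pos","fingers"]}

```bash
mkdir -p pics; ls
cat > h.py <<'E'
import numpy as np, cv2
from plant import robot
def save(n,f):
    im=robot.read_camera(n); cv2.imwrite(f'pics/{f}.png',im[:,:,::-1]); return im
def cam(n):
    p=robot.camera_params(n); f=240/np.tan(np.radians(p['vfov'])/2)
    R=cv2.Rodrigues(np.array(p['rvec'],float))[0]; return f,p['cx'],p['cy'],R,np.array(p['tvec'],float)
def ray(n,u,v):
    f,cx,cy,R,t=cam(n); return -R.T@t, R.T@np.array([(u-cx)/f,(v-cy)/f,1])
def onz(n,u,v,z):
    c,d=ray(n,u,v); return c+d*(z-c[2])/d[2]
def proj(n,P):
    f,cx,cy,R,t=cam(n); q=R@np.array(P)+t; return cx+f*q[0]/q[2],cy+f*q[1]/q[2]
E
python3 - <<'E'
from h import *
for n in('top','side'):
    save(n,n+'0'); print(n,robot.camera_params(n), ray(n,320,240))
print(robot.pinch_z,robot.sense())
E
```

```text
pics
top {'vfov': 48.79127941343207, 'cx': 319.0456193822848, 'cy': 242.63998085147273, 'rvec': array([ 2.15238108, -2.205825  ,  0.11402467]), 'tvec': array([-0.00387486,  0.48344371,  1.34492585])} (array([0.35644956, 0.0016545 , 1.38401567]), array([ 0.09761281, -0.01463415, -0.99513101]))
side {'vfov': 54.71591173552519, 'cx': 317.5240679314188, 'cy': 234.7091501066712, 'rvec': array([ 2.2866412 , -0.31287216,  0.13867331]), 'tvec': array([-0.48430447,  0.15925284,  1.00280536])} (array([ 0.29545055, -0.74522332,  0.78922878]), array([ 0.20226831,  0.70707673, -0.67770837]))
0.0188 {'time': 0.1, 'joint_positions': array([ 1.00596459e+00,  2.76515060e-01,  1.50597169e+00, -1.88444495e-05,
        1.36073144e+00, -1.21002645e-01]), 'joint_vel': array([-0.00044487, -0.00061436, -0.00334172,  0.00139857,  0.00089632,
        0.00172399]), 'effort': array([ 1.48553070e-03, -4.05455661e+01, -2.37779832e+01,  7.03225611e-02,
        2.98628141e-02, -2.98982172e-05]), 'ee_pos': array([0.24664426, 0.51885225, 0.20471467]), 'tool_rot': array([-2.64603975e-04,  2.20095624e-01,  9.75477963e-01, -7.68542803e-04]), 'ft_force': array([ 0.09588518, -0.33309593,  0.02165591]), 'wrist_torque': array([-0.1033624 ,  0.05561026,  0.02665952]), 'finger_force': 0.0, 'finger_gap': 0.09406362903191146}
```

View pics/top0.png

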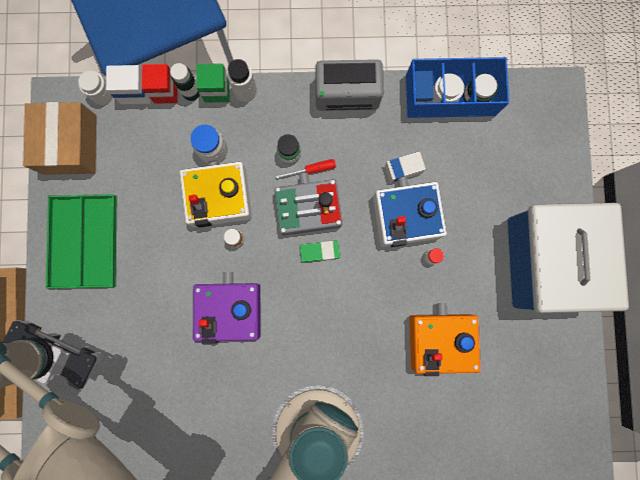

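View pics/side0.png

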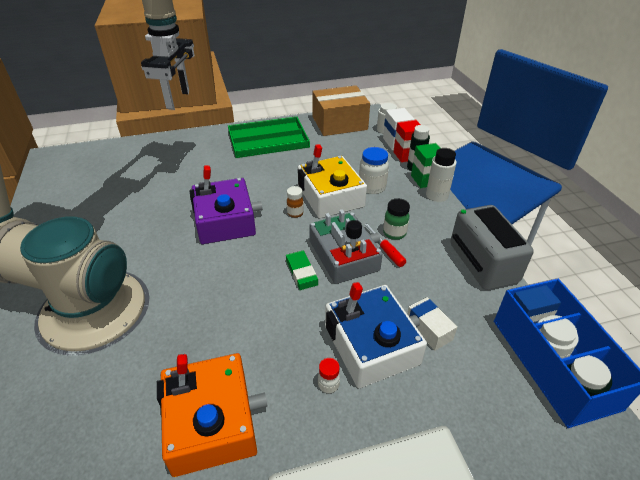

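Candidates in the top view: the white box with the blue top (409,212), the yellow-topped unit (214,194), the purple unit with a blue button (226,312) and the orange one (445,345). By the description it is the blue-topped white box at (409,212). The selector is at (308,206) with its black knob at (326,199), at the red end. Next I'll measure and check one close crop.

Run:
```python
from h import *
im=cv2.imread('pics/top0.png'); si=cv2.imread('pics/side0.png')
cv2.imwrite('pics/crop.png',cv2.resize(im[140:260,260:460],None,fx=4,fy=4,interpolation=cv2.INTER_CUBIC))
def comps(img,m,box,nm):
    x0,y0,x1,y1=box; k=np.zeros_like(m); k[y0:y1,x0:x1]=m[y0:y1,x0:x1]
    n,l,s,c=cv2.connectedComponentsWithStats(k.astype(np.uint8))
    for i in range(1,n):
        if s[i,4]>25:
            r=cv2.minAreaRect(np.argwhere(l==i)[:,::-1].astype(np.float32)); print(nm,s[i],c[i].round(1),[np.round(q,1) for q in r])
for nm,img,fb,sb in(('top',im,(365,165,455,255),(270,170,345,240)),('side',si,(315,270,430,385),(300,200,390,285))):
    h,s,v=[a.astype(int) for a in cv2.split(cv2.cvtColor(img,cv2.COLOR_BGR2HSV))]
    comps(img,(abs(h-110)<15)&(s>120)&(v>60),fb,nm+' blue')
    comps(img,(abs(h-110)<15)&(s>120)&(v>190),fb,nm+' brightblue')
    comps(img,((h<8)|(h>172))&(s>150)&(v>90),fb,nm+' red')
    comps(img,(v<60),sb,nm+' black')
    comps(img,((h<8)|(h>172))&(s>150)&(v>90),sb,nm+' selred')
    comps(img,(s<60)&(v>70)&(v<150),sb,nm+' grey') if 0 else None
    comps(img,(abs(h-75)<20)&(s>60),sb,nm+' selgreen')
```

```text
top blue [391 165  13  16 114] [397.4 170.9] [array([397.5, 171.4]), array([15.8,  9.3]), np.float64(75.1)]
top blue [ 381  186   62   55 1988] [411.  210.9] [array([411.2, 212.5]), array([48.4, 56.9]), np.float64(81.9)]
top blue [422 200  14  14 149] [428.3 206.7] [array([428.5, 206.5]), array([13., 13.]), np.float64(90.0)]
top brightblue [424 201  11  12 105] [429.  206.2] [array([429. , 206.5]), array([11., 10.]), np.float64(90.0)]
top red [396 216  10  10  74] [400.3 220.7] [array([400.2, 220.7]), array([8.7, 9.2]), np.float64(76.0)]
top red [429 249  14   6  70] [435.6 251.8] [array([435.5, 251.5]), array([ 5., 13.]), np.float64(90.0)]
top black [319 194  13  14  51] [323.  202.1] [array([323.2, 201.5]), array([13.1, 10.3]), np.float64(37.9)]
top selred [306 170  19   4  46] [313.1 170.9] [array([315. , 171.5]), array([ 3., 18.]), np.float64(90.0)]
top selred [317 184  24  40 468] [329.1 203.8] [array([328.1, 202.9]), array([38.9, 19.1]), np.float64(81.9)]
top selgreen [276 188  24  41 673] [287.5 208.7] [array([287.2, 208.5]), array([39.2, 19.4]), np.float64(82.4)]
side blue [ 
[... 723 characters left out ...]
y([53.4,  7.8]), np.float64(59.9)]
side selred [330 239  49  26 448] [353.6 253.5] [array([354. , 251.6]), array([16.6, 45.9]), np.float64(74.1)]
side selred [380 240  10  17 107] [385.5 246.3] [array([384.5, 248. ]), array([16.,  9.]), np.float64(90.0)]
side selgreen [385 210   5  14  56] [387.2 216.5] [array([387. , 216.5]), array([13.,  4.]), np.float64(90.0)]
side selgreen [314 213  41  23 370] [331.7 224. ] [array([334.8, 223.6]), array([15.2, 40. ]), np.float64(74.7)]
side selgreen [300 250  11  18 137] [303.7 259.5] [array([305. , 258.5]), array([17., 10.]), np.float64(90.0)]
side selgreen [300 274  18  11 154] [309.2 280.1] [array([308.5, 279. ]), array([10., 17.]), np.float64(90.0)]
```

View pics/crop.png

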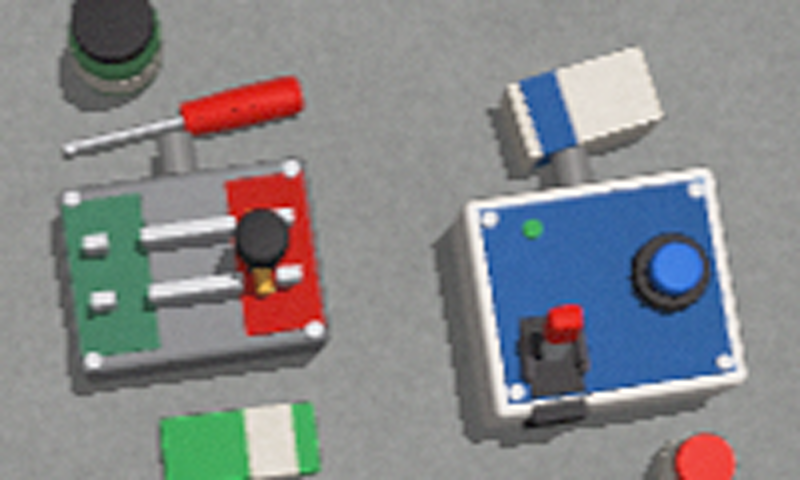

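The crop confirms the choice. It shows a white box with a blue plate, the button at about (429,206), the upright red lever at about (401,221), and the selector knob at about (325.5,199) in the red notch.

Run:
```python
from h import *
from scipy.optimize import least_squares
def tri(a,b):
    c1,d1=ray('top',*a);c2,d2=ray('side',*b)
    s=np.linalg.lstsq(np.c_[d1,-d2],c2-c1,rcond=None)[0]; p,q=c1+s[0]*d1,c2+s[1]*d2
    return (p+q)/2,np.linalg.norm(p-q)
cr=lambda x,y:(260+x/4,140+y/4)
for nm,C,z in(('fr',[(470,203),(710,170),(745,380),(503,417)],.075),('sel',[(60,198),(300,160),(327,330),(86,377)],.06)):
    P=np.array([onz('top',*cr(*c),z) for c in C]);print(nm,P.round(3)[:,:2].tolist())
    ey=(P[0]+P[3]-P[1]-P[2])/2; ex=(P[0]+P[1]-P[2]-P[3])/2
    print('size',np.linalg.norm(ex),np.linalg.norm(ey),'yaw from ey,ex',np.degrees([np.arctan2(-ey[0],ey[1]),np.arctan2(ex[1],ex[0])]),'c',P.mean(0))
print('button top',onz('top',429.2,206.4,.105),onz('side',388.4,327.3,.105),tri((429.2,206.4),(388.4,327.3)))
print('lever',onz('top',400.8,220.7,.147),onz('side',355.6,290.7,.131))
print('knob',onz('top',325.5,199.2,.135),onz('side',353.5,229,.120))
```

```text
fr [[0.606, -0.165], [0.623, -0.317], [0.49, -0.333], [0.47, -0.181]]
size 0.1352203676866781 0.1530429145447386 yaw from ey,ex [6.95732206 6.70025952] c [ 0.54721748 -0.24889028  0.075     ]
sel [[0.618, 0.093], [0.639, -0.06], [0.529, -0.074], [0.503, 0.079]]
size 0.1127502378705751 0.15440756025864105 yaw from ey,ex [8.78588021 7.22538678] c [0.57219268 0.00950078 0.06      ]
button top [ 0.55813947 -0.28656649  0.105     ] [ 0.55525081 -0.28815745  0.105     ] (array([ 0.55733662, -0.28674812,  0.102712  ]), np.float64(0.002369274172220077))
lever [ 0.51898353 -0.20840549  0.147     ] [ 0.51793411 -0.21096583  0.131     ]
knob [ 0.57657251 -0.0323175   0.135     ] [ 0.57536966 -0.03254575  0.12      ]
```

Request:
arm_command(dr=[[0, 0, 32.4], [0, 0, 32.4], [0, 0, 32.4], [0, 0, 32.4], [0, 0, 32.4], [0, 0, 32.4], [0, 0, 32.4], [0, 0, 32.4], [0, 0, 32.4], [0, 0, 32.4]], delta_pos=[[0.31, -0.806, 0], [0.31, -0.806, 0], [0.31, -0.806, 0], [0.31, -0.806, 0], [0.31, -0.806, 0], [0.31, -0.806, 0], [0.31, -0.806, 0], [0.31, -0.806, 0], [0.31, -0.806, 0], [0.31, -0.806, 0]], fingers=[1, 1, 1, 1, 1, 1, 1, 1, 1, 1])

```text
time: 1.1
ee_pos: [0.4224, 0.0621, 0.2055]
tool_rot: [0.0, -0.061, 0.998, 0.0]
ft_force: [1.6, 0.4, 0.0]
finger_gap: 0.0175
finger_force: 0.0
```

Request:
arm_command(dr=[[0, 0, 0], [0, 0, 0], [0, 0, 0], [0, 0, 0], [0, 0, 0], [0, 0, 0], [0, 0, 0], [0, 0, 0], [0, 0, 0], [0, 0, 0]], delta_pos=[[0.135, -0.349, 0], [0.135, -0.349, 0], [0.135, -0.349, 0], [0.135, -0.349, 0], [0.135, -0.349, 0], [0.135, -0.349, 0], [0.135, -0.349, 0], [0.135, -0.349, 0], [0.135, -0.349, -0.05], [0.135, -0.349, -0.05]], fingers=[1, 1, 1, 1, 1, 1, 1, 1, 1, 1])

```text
time: 2.1
ee_pos: [0.553, -0.283, 0.1487]
tool_rot: [-0.006, -0.06, 0.998, 0.005]
ft_force: [-0.9, 0.7, -0.1]
finger_gap: 0.0002
finger_force: 0.0
```

Request:
arm_command(dr=[[0, 0, 0], [0, 0, 0], [0, 0, 0]], delta_pos=[[0, 0, -0.01], [0, 0, -0.01], [0, 0, -0.01]], fingers=[1, 1, 1])

```text
time: 2.4
ee_pos: [0.5583, -0.2849, 0.1473]
tool_rot: [0.001, -0.061, 0.998, -0.001]
ft_force: [0.2, 0.5, 0.7]
finger_gap: 0.0008
finger_force: 0.0
```

Run:
```python
from h import *
s=robot.sense();print(s['ee_pos'],s['tool_rot'],s['ft_force'])
im=save('side','side1'); cv2.imwrite('pics/s1.png',cv2.resize(im[200:400,260:460,::-1],None,fx=3,fy=3))
```

```text
[ 0.55826376 -0.28488427  0.1472607 ] [ 1.09737240e-03 -6.12396539e-02  9.98122178e-01 -7.85779104e-04] [0.22705344 0.49072288 0.69220365]
```

View pics/s1.png

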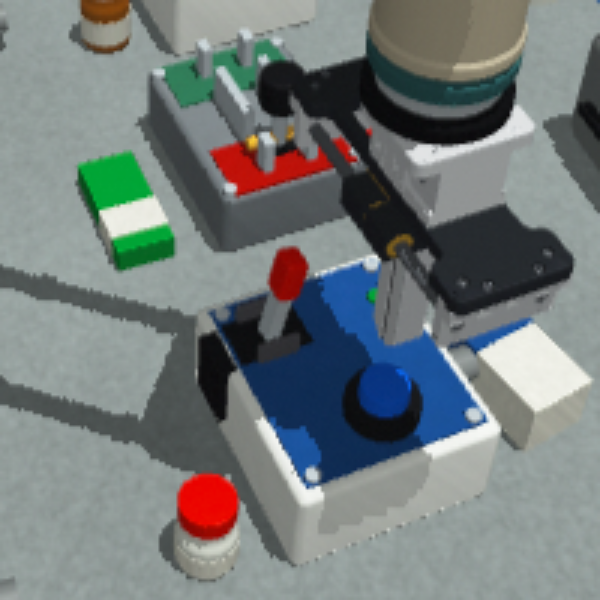

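The shut fingertips hang above the button, with the tips at crop (390,335) and the button at (385,390). I'll press now.

Request:
arm_command(dr=[[0, 0, 0], [0, 0, 0], [0, 0, 0], [0, 0, 0], [0, 0, 0], [0, 0, 0]], delta_pos=[[0, -0.001, -0.02], [0, -0.001, -0.035], [0, -0.001, -0.041], [0, -0.001, -0.045], [0, -0.001, -0.047], [0, -0.001, -0.047]], fingers=[1, 1, 1, 1, 1, 1])

```text
time: 3.05
ee_pos: [0.5574, -0.2856, 0.0995]
tool_rot: [0.0, -0.061, 0.998, 0.0]
ft_force: [-1.4, 1.8, 4.4]
finger_gap: 0.0005
finger_force: 1.9
```

Request:
arm_command(dr=[[0, 0, 0], [0, 0, 0], [0, 0, 0], [0, 0, 0], [0, 0, 0], [0, 0, 0], [0, 0, 0], [0, 0, 0]], delta_pos=[[0, 0, -0.0015], [0, 0, -0.0015], [0, 0, 0.03], [0, 0, 0.08], [-0.03, 0.02, 0.1], [-0.08, 0.05, 0.1], [-0.105, 0.066, 0.1], [-0.105, 0.066, 0.1]], fingers=[1, 1, 1, 0.8, 0.45, 0.45, 0.45, 0.45])

```text
time: 3.85
ee_pos: [0.4486, -0.2175, 0.1988]
tool_rot: [-0.001, -0.061, 0.998, 0.0]
ft_force: [0.6, 0.1, 0.3]
finger_gap: 0.0367
finger_force: 0.0
```

Run:
```python
from h import *
s=robot.sense();print(s['ee_pos'],s['finger_gap'],s['ft_force'])
im=save('side','side2'); cv2.imwrite('pics/s2.png',cv2.resize(im[200:400,260:460,::-1],None,fx=3,fy=3))
hsv=cv2.cvtColor(im,cv2.COLOR_RGB2HSV).astype(int);h,sa,v=hsv[...,0],hsv[...,1],hsv[...,2]
m=(((h<8)|(h>172))&(sa>150)&(v>60)).astype(np.uint8)
n,l,st,c=cv2.connectedComponentsWithStats(m)
for i in range(1,n):
    if st[i,4]>40: print(st[i],c[i])
q=1.4;y=np.radians(7);O=np.array([.5521,-.2473])
g=np.array([-.04+.06*np.sin(.2-q),.04]);G=O+np.array([[np.cos(y),-np.sin(y)],[np.sin(y),np.cos(y)]])@g
print(G,proj('side',[*G,.094]))
```

```text
[ 0.44858903 -0.21750093  0.19875146] 0.03673457536782032 [0.64123809 0.09874126 0.30518623]
[396 120  24  21 306] [406.33660131 128.70588235]
[394 139  16  23 211] [400.74407583 152.00947867]
[204 165   7  14  85] [206.64705882 171.68235294]
[364 239  15  19 144] [369.90972222 248.85416667]
[380 240  26  27 323] [392.61609907 252.94736842]
[313 309  19  12 185] [322.21621622 314.55135135]
[177 354  11  20 195] [181.66666667 363.78461538]
[319 358  20  22 363] [328.6969697  368.37190083]
[ 0.45201787 -0.21928815] (np.float64(322.8092007187344), np.float64(314.09769083010053))
```

View pics/s2.png

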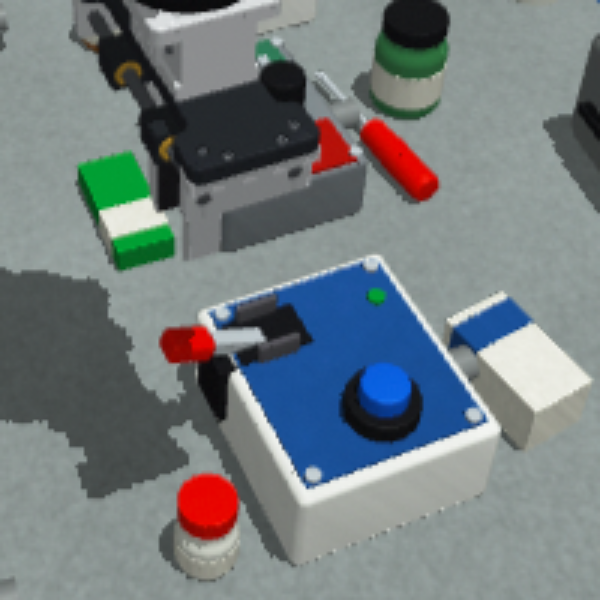

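The lever has dropped: its grip is at (322,314.5), against a predicted (323,314). Next I'll descend around it and grip across its width.

Request:
arm_command(dr=[[0, 0, 0], [0, 0, 0], [0, 0, 0], [0, 0, 0], [0, 0, 0]], delta_pos=[[0.002, -0.002, -0.04], [0.002, -0.002, -0.08], [0.002, -0.002, -0.105], [0.002, -0.002, -0.115], [0.002, -0.002, -0.115]], fingers=[0.45, 0.45, 0.45, 0.45, 0.45])

```text
time: 4.4
ee_pos: [0.4549, -0.2225, 0.0822]
tool_rot: [-0.001, -0.061, 0.998, 0.0]
ft_force: [-0.1, 1.2, -0.1]
finger_gap: 0.0521
finger_force: 0.0
```

Request:
arm_command(dr=[[0, 0, 0], [0, 0, 0], [0, 0, 0], [0, 0, 0], [0, 0, 0], [0, 0, 0]], delta_pos=[[0, 0, 0], [0, 0, 0], [0, 0, 0], [0, 0, 0], [0, 0, 0], [0, 0, 0]], fingers=[1, 1, 1, 1, 1, 1])

```text
time: 5.0
ee_pos: [0.4546, -0.2179, 0.0846]
tool_rot: [0.001, -0.06, 0.998, 0.004]
ft_force: [1.3, 9.5, 6.7]
finger_gap: 0.0196
finger_force: 30.0
```

Run:
```python
from h import *
s=robot.sense();print(s['ee_pos'],s['finger_gap'],s['ft_force'])
c,sn=np.cos(np.radians(7)),np.sin(np.radians(7))
for q in [1.2,1.,.8,.6,.4,.2,.05,0]:
    dx=.06*(np.sin(.2-q)-np.sin(-1.2)); dz=.06*(np.cos(.2-q)-np.cos(1.2)); print(q,round(dx*c,4),round(dx*sn,4),round(dz,4))
```

```text
[ 0.45457649 -0.21792642  0.08455629] 0.01955244540820297 [1.336644   9.5395103  6.69912308]
1.2 0.0054 0.0007 0.0107
1.0 0.0128 0.0016 0.0201
0.8 0.0219 0.0027 0.0278
0.6 0.0323 0.004 0.0335
0.4 0.0437 0.0054 0.0371
0.2 0.0555 0.0068 0.0383
0.05 0.0644 0.0079 0.0376
0 0.0673 0.0083 0.0371
```

Request:
arm_command(dr=[[0, 0, 0], [0, 0, 0], [0, 0, 0], [0, 0, 0], [0, 0, 0], [0, 0, 0], [0, 0, 0], [0, 0, 0], [0, 0, 0]], delta_pos=[[0, 0.004, 0.003], [0.005, 0.005, 0.012], [0.012, 0.005, 0.021], [0.021, 0.006, 0.028], [0.031, 0.007, 0.033], [0.042, 0.008, 0.037], [0.053, 0.009, 0.038], [0.062, 0.011, 0.038], [0.062, 0.011, 0.038]], fingers=[1, 1, 1, 1, 1, 1, 1, 1, 1])

```text
time: 5.9
ee_pos: [0.5178, -0.2101, 0.1223]
tool_rot: [0.0, -0.061, 0.998, 0.001]
ft_force: [-1.0, 2.7, 2.3]
finger_gap: 0.0191
finger_force: 30.0
```

Run:
```python
from h import *
s=robot.sense();print(s['ee_pos'],s['finger_gap'],s['ft_force'])
print([.5521+a for a in (-.0327,)])
im=save('side','side3'); cv2.imwrite('pics/s3.png',cv2.resize(im[200:400,260:460,::-1],None,fx=3,fy=3))
```

```text
[ 0.51781065 -0.21011005  0.12234569] 0.01912176441020888 [-0.95045951  2.71932863  2.30805476]
[0.5194000000000001]
```

View pics/s3.png

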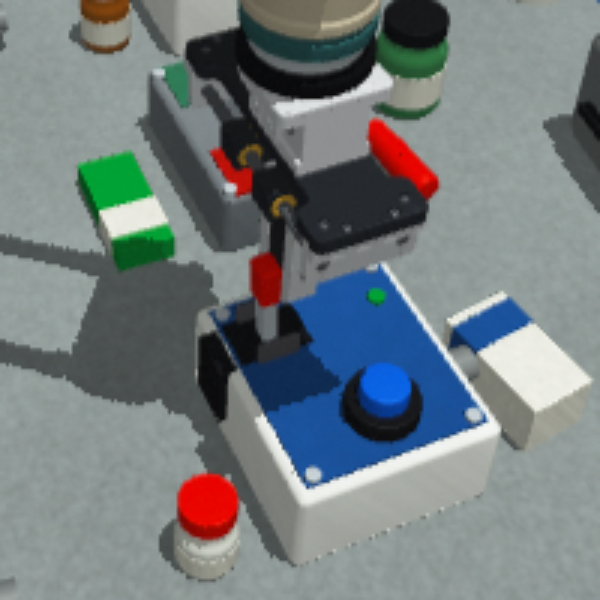

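The lever is near vertical but not home: the grip is at crop (265,280), against (290,275) at home. I'll push further rearwards and watch the force.

Request:
arm_command(dr=[[0, 0, 0], [0, 0, 0], [0, 0, 0], [0, 0, 0]], delta_pos=[[0.005, 0.001, 0], [0.009, 0.001, 0], [0.012, 0.0015, -0.001], [0.012, 0.0015, -0.001]], fingers=[1, 1, 1, 1])

```text
time: 6.35
ee_pos: [0.5295, -0.2087, 0.1208]
tool_rot: [0.001, -0.06, 0.998, 0.001]
ft_force: [-1.2, 4.2, 1.1]
finger_gap: 0.0155
finger_force: 39.7
```

Run:
```python
from h import *
s=robot.sense();print(s['ee_pos'],s['finger_gap'],s['ft_force'])
im=save('side','side4')
def red(im):
    h,sa,v=cv2.split(cv2.cvtColor(im,cv2.COLOR_RGB2HSV).astype(np.float32)); m=(((h<8)|(h>172))&(sa>150)&(v>60)).astype(np.uint8)[275:312,335:375]
    p=np.argwhere(m)[:,::-1]+[335,275]; return p.mean(0),p.min(0),p.max(0)
for f in('side0','side3','side4'): print(f,red(cv2.imread(f'pics/{f}.png')[:,:,::-1].copy()))
O=np.array([.5521,-.2473]);y=np.radians(7);R=np.array([[np.cos(y),-np.sin(y)],[np.sin(y),np.cos(y)]])
for q in(0,.1,.2,.3): print(q,proj('side',[*(O+R@[-.04+.06*np.sin(.2-q),.04]),.072+.06*np.cos(.2-q)]))
```

```text
[ 0.52952606 -0.20874561  0.12078031] 0.015454764847339509 [-1.17548665  4.17665764  1.11397642]
side0 (array([355.61764706, 290.7       ]), array([350, 282]), array([362, 299]))
side3 (array([348.32432432, 292.63513514]), array([343, 284]), array([353, 301]))
side4 (array([352.80606061, 291.44848485]), array([347, 283]), array([358, 300]))
0 (np.float64(356.32294569124406), np.float64(290.63572686828))
0.1 (np.float64(353.4902513387809), np.float64(291.2441796616355))
0.2 (np.float64(350.59832290517215), np.float64(292.07693957276507))
0.3 (np.float64(347.67968845995733), np.float64(293.1260110810264))
```

Request:
arm_command(dr=[[0, 0, 0], [0, 0, 0], [0, 0, 0], [0, 0, 0]], delta_pos=[[0, 0, 0], [0, 0, 0], [0, 0, 0], [0, 0, 0]], fingers=[0.5, 0.45, 0.45, 0.45])

```text
time: 6.8
ee_pos: [0.5289, -0.2103, 0.1208]
tool_rot: [0.001, -0.061, 0.998, -0.001]
ft_force: [-0.3, 0.4, -0.2]
finger_gap: 0.0442
finger_force: 0.0
```

Run:
```python
from h import *
s=robot.sense();print(s['ee_pos'],s['finger_gap'],s['ft_force'])
im=save('side','side5')
h,sa,v=cv2.split(cv2.cvtColor(im,cv2.COLOR_RGB2HSV).astype(np.float32)); m=(((h<8)|(h>172))&(sa>150)&(v>60)).astype(np.uint8)
n,l,st,c=cv2.connectedComponentsWithStats(m)
for i in range(1,n):
    if st[i,4]>40: print(st[i],c[i])
```

```text
[ 0.52885088 -0.21033667  0.12081297] 0.04421943083276519 [-0.25732832  0.35217126 -0.19293908]
[402 120  18  21 185] [409.57297297 129.52972973]
[314 144   8  14  86] [317.45348837 150.26744186]
[398 146  12  16 141] [403.05673759 154.10638298]
[204 165   7  14  85] [206.64705882 171.68235294]
[389 243  17  20 125] [395.392 252.448]
[330 248  20  17 188] [339.72340426 255.98404255]
[350 282  13  18 171] [355.66666667 290.70175439]
[177 354  11  20 195] [181.66666667 363.78461538]
[319 358  20  22 363] [328.6969697  368.37190083]
```

The lever is back at (355.7,290.7), its original home pixel, and stands free. Next is the knob.

Request:
arm_command(dr=[[0, 0, 0], [0, 0, 0], [0, 0, 0], [0, 0, 0], [0, 0, 0], [0, 0, 0], [0, 0, 0], [0, 0, 0], [0, 0, 0], [0, 0, 0]], delta_pos=[[0, 0, 0.04], [0, 0, 0.08], [0.01, 0.04, 0.08], [0.02, 0.085, 0.08], [0.035, 0.13, 0.08], [0.047, 0.178, 0.08], [0.047, 0.178, 0.08], [0.047, 0.178, 0.06], [0.047, 0.178, 0.045], [0.047, 0.178, 0.045]], fingers=[0.45, 0.4, 0.3, 0.3, 0.3, 0.3, 0.3, 0.3, 0.3, 0.3])

```text
time: 7.85
ee_pos: [0.5738, -0.0319, 0.1635]
tool_rot: [-0.002, -0.061, 0.998, 0.0]
ft_force: [0.7, 0.4, 0.3]
finger_gap: 0.0658
finger_force: 0.0
```

Run:
```python
from h import *
s=robot.sense();print(s['ee_pos'],s['finger_gap'],s['ft_force'])
im=save('side','side6'); cv2.imwrite('pics/s6.png',cv2.resize(im[150:350,260:460,::-1],None,fx=3,fy=3))
```

```text
[ 0.57379308 -0.03187933  0.16354092] 0.0657891143282871 [0.67145655 0.3606726  0.32057632]
```

View pics/s6.png

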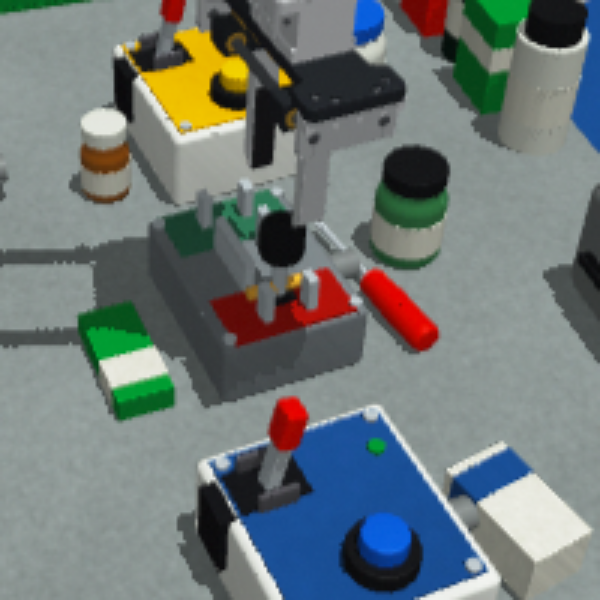

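The fridge lever stands home and the fingers straddle the knob at crop (282,238). I'll descend and grip.

Request:
arm_command(dr=[[0, 0, 0], [0, 0, 0], [0, 0, 0], [0, 0, 0], [0, 0, 0], [0, 0, 0], [0, 0, 0], [0, 0, 0]], delta_pos=[[0.001, 0, -0.03], [0.001, 0, -0.05], [0.001, 0, -0.055], [0.001, 0, -0.055], [0.001, 0, -0.055], [0.001, 0, -0.055], [0.001, 0, -0.055], [0.001, 0, -0.055]], fingers=[0.3, 0.3, 0.3, 1, 1, 1, 1, 1])

```text
time: 8.7
ee_pos: [0.577, -0.0315, 0.1115]
tool_rot: [0.001, -0.061, 0.998, -0.0]
ft_force: [-0.6, -0.4, 2.9]
finger_gap: 0.0333
finger_force: 30.0
```

Request:
arm_command(dr=[[0, 0, 0], [0, 0, 0], [0, 0, 0], [0, 0, 0], [0, 0, 0], [0, 0, 0], [0, 0, 0], [0, 0, 0], [0, 0, 0], [0, 0, 0]], delta_pos=[[0, 0, 0.015], [0, 0, 0.033], [0, 0, 0.035], [0, 0, 0.035], [-0.003, 0.02, 0.035], [-0.006, 0.04, 0.035], [-0.008, 0.06, 0.035], [-0.011, 0.079, 0.035], [-0.011, 0.079, 0.035], [-0.011, 0.079, 0.035]], fingers=[1, 1, 1, 1, 1, 1, 1, 1, 1, 1])

```text
time: 9.7
ee_pos: [0.5668, 0.048, 0.1452]
tool_rot: [0.001, -0.061, 0.998, 0.0]
ft_force: [3.4, 0.0, -1.8]
finger_gap: 0.033
finger_force: 30.0
```

Request:
arm_command(dr=[[0, 0, 0], [0, 0, 0], [0, 0, 0], [0, 0, 0], [0, 0, 0]], delta_pos=[[0, 0, -0.01], [0, 0, -0.02], [0, 0, -0.03], [0, 0, -0.034], [0, 0, -0.034]], fingers=[1, 1, 1, 1, 1])

```text
time: 10.2
ee_pos: [0.5671, 0.0468, 0.1115]
tool_rot: [0.002, -0.06, 0.998, -0.0]
ft_force: [5.3, 1.2, 1.1]
finger_gap: 0.0333
finger_force: 30.0
```

Seated at the same height as before, so I'll release, rise clear and check.

Request:
arm_command(dr=[[0, 0, 0], [0, 0, 0], [0, 0, 0], [0, 0, 0], [0, 0, 0], [0, 0, 0], [0, 0, 0], [0, 0, 0], [0, 0, 0], [0, 0, 0]], delta_pos=[[0, 0, 0], [0, 0, 0], [0, 0, 0], [0, 0, 0], [0, 0, 0.04], [0, 0, 0.08], [0, 0, 0.12], [-0.05, 0, 0.12], [-0.1, 0, 0.12], [-0.15, 0, 0.12]], fingers=[0.4, 0.3, 0.3, 0.3, 0.3, 0.3, 0.3, 0.3, 0.3, 0.3])

```text
time: 11.2
ee_pos: [0.4133, 0.0475, 0.2314]
tool_rot: [-0.0, -0.061, 0.998, -0.0]
ft_force: [-0.4, -0.6, -0.1]
finger_gap: 0.0659
finger_force: 0.0
```

Run:
```python
from h import *
s=robot.sense();print(s['ee_pos'],s['finger_gap'],s['ft_force'])
im=save('side','side7'); cv2.imwrite('pics/s7.png',cv2.resize(im[140:390,240:450,::-1],None,fx=2.4,fy=2.4))
m=(im.max(2)<60).astype(np.uint8); n,l,st,c=cv2.connectedComponentsWithStats(m[190:250,300:370])
for i in range(1,n):
    if st[i,4]>60: print('black',st[i],c[i]+[300,190])
print('green seat expected px',proj('side',[.565,.0468,.12]),proj('side',[.565,.0468,.125]))
```

```text
[0.41329785 0.04748832 0.23138184] 0.0658523145715116 [-0.35604377 -0.62671452 -0.13166758]
black [ 32  10  15  18 225] [338.91555556 208.37333333]
black [11 41 12 19 83] [315.4939759  242.90361446]
green seat expected px (np.float64(338.0752751175896), np.float64(207.90115046345747)) (np.float64(338.1388784504172), np.float64(206.19911106329576))
```

View pics/s7.png

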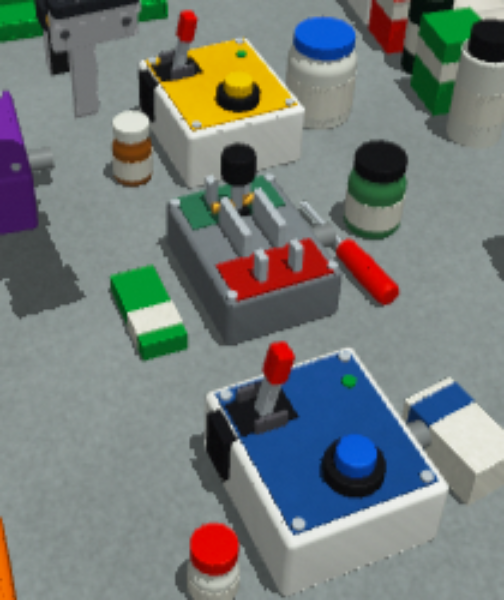

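The knob is seated in the green notch at (338.9,208.4), against an expected (338,208). The fridge lever is home, the yellow unit's lever is up, and everything else is in place.

```bash
python3 -c "
from plant import robot
print(robot.hand_in())"
```

```text
the job is handed in; nothing more can be done
None
```

I tested the fridge switch (lever dropped by itself, then stood home again) and then moved the selector knob to the green notch, leaving everything else in place; I handed the job in at about 11 s, with no verdict shown.

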